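# Push the setting block home against fence and red stop

## Robot

A 6-joint arm with a two-finger parallel gripper is mounted at the origin on a cart in front of the work surface, level with it; the furniture and walls round the work are solid. World frame = base frame: x ahead of the robot, y to its left, z up, the work surface at z = 0. Lengths are in m, angles in rad, forces in N, time in s.
With the tool pointing down it reaches from about 0.35 to 0.775 m from the base axis. Payload 5.5 kg.
Tool frame: the origin (TCP) lies on the centre line of the jaws, within the pads' length; the fingertips stand 8 mm ahead of it and the grasp point (between the pads) lies 11 mm behind it; z points along the fingers, y is the direction in which the jaws open and shut (so a half turn about z gives the same grasp; the last joint's range is limited). The gripper opens to 85 mm and grips with 20 to 120 N. Pads are 22 mm wide; open, the fingers measure 114 mm over their backs; the gripper's body (76 mm by 85 mm) begins 54 mm behind the grasp point. The pads swing forward as they close: fully open they stand 13 mm farther back than shut.
Start: joints at [1.158, 0.313, 0.046, 1.304, 0, 1.431], TCP at [0.155, 0.554, 0.239] pointing down, gripper open.
Joint ranges: [-2.76, 2.76], [-0.86, 1.69], [-1.03, 1.26], [-2.2, 2.34], [-1.47, 1.5], [-3.14, 3.14]. Speed limits (rad/s): [2.57, 2.57, 3.14, 3.14, 3.14, 3.14].

## Interface

Orientations are given as a unit quaternion [w, x, y, z].
In Python, from workcell import env gives the robot as it stands. The module is installed in compiled form; this text tells all that it offers.
- The arm moves only by the tool play_rows, never from a script. Its argument "steps" is a list of rows, each an object with "claw": the closure in counts, from 0 (fully open) to 255 (shut); "dp": the shift along the tool's x, y, z in m, a list of three; "angular": the turn, a rotation vector about the tool's x, y, z in degrees, a list of three. In form: [{"claw": claw, "dp": [dx, dy, dz], "angular": [wx, wy, wz]}, ...]. A call has exactly 8 rows; each row shifts and turns the commanded pose from where the row before left it, along the tool's axes as they then stand; what a row does not reach is not made up. A row lasts 1/12 s, in which the tool goes at most 41.7 mm and 7.16 degrees, less where a joint would pass 70% of its speed; a pose out of reach is approached as far as the arm can. A call is refused whole if a number of a shift passes 0.0417 or a number of a turn 7.16, either way. A call with a gripper value outside its range is refused whole. The fingers move at their own pace and stop on an object; "force" is the grip in N (left out, the last holds). Time passes only in rows, so rows that do not move let the fingers close, or fill a call up. It gives the time, the measured TCP pose, the force and the opening at its end, in the units of the state.
- env.get_state(): the state, without advancing time (a new reading comes with each control period).
- env.read_camera(name): name is "scene" or "top" or "wrist"; returns (picture, depth): 400x640x3 uint8, red, green, blue; 400x640 float32, m along the optical axis (not along the pixel's ray), 0 where there is no reading.
- env.calibration(name): a dict with "fx", "fy", "cx", "cy" (pixels), "world_from_camera" (4x4, takes a point from camera to world coordinates); the wrist camera has in their place "hand_eye" (4x4, takes a point from camera to tool coordinates, whose origin is the TCP and whose axes are the flange's). Camera axes: x right, y down, z forward; pixel columns grow to the right and rows downward; lengths in m; the calibration is good to about 2 mm. The wrist camera is an equidistant fisheye: a pixel r from the principal point sees the ray r / f radians off the axis. A picture is of the moment at which its call begins: read the wrist's pose just before it. calibration takes no time and is no camera call.
- env.hand_in(): hands the job in, once; it reports no verdict.
The state is a dict: "clock": time; "joint_pos": joint angles; "qvel": joint speeds; "tau": joint torques, N m; "tcp_pos": TCP position; "orientation": TCP orientation; "wrist_force": force on the tool from outside, world axes, zero at the start; "ft_torque": the same for the moment, N m; "finger_gap": finger opening in m.
Only numpy, scipy, OpenCV 4.12 (cv2) and the standard library are available. Lean on these libraries where they do the work, as an engineer would, in place of code of your own. Each camera call takes 0.05 s, during which the arm holds its last target. There are 200 camera calls.

## Task

Push the drilled wooden block along the table with the fingertips until its long side lies flat against the aluminium fence and its end is fully home against the red stop. Only push it: do not pick it up, lift it or tip it. Leave the oil bottle, the pin dish and the pliers where they are.

Things in the scene. Friction and masses are not known exactly. Their poses are not given: they have to be found in the camera images.
- block: drilled beech block, loose, lying on the table: 50 mm (its x) by 120 mm (its y) by 38 mm high, about 0.13 kg, upright sides, small holes in the top. Origin at the centre of its underside. It starts in front of the fence (on the robot's side), between the two stops, turned up to 0.35 rad out of line with the fence; either end may go to the red stop
- fence: fixed straight aluminium bar on the table, 400 mm long (its y), 30 mm deep, 25 mm high with three low screw heads. Origin at table height in the middle of its front face, the face towards the robot; its x points away from the robot, into the bar, its y along the bar to the left; the bar lies at 0 to +30 mm in x and -200 to +200 mm in y. It is turned up to 0.2 rad about the vertical. Its stops stand at y = +180 and -180 mm
- red_stop: fixed red end stop astride the fence, 30 mm wide along the fence (+-15 mm in its y), standing 55 mm out in front of the fence's front face (0 to -55 mm in its x), 30 mm high in front, with a dark thumb screw over the bar up to 44 mm high. Origin at table height on the fence's front face, in the middle of its width; axes parallel to the fence's. It may be at the left or at the right end of the fence
- blue_stop: fixed blue end stop, the same as the red one but for its colour, at the other end of the fence; its inner face is 330 mm from that of the red stop. The block does not belong at it
- oil_bottle: bystander, loose: yellow plastic oil bottle with a red spout, 48 mm across, 156 mm high, standing to the left of the work; origin at the centre of its underside
- pin_dish: bystander, loose: round steel dish of small pins, 111 mm across, 28 mm high, near the robot at the left or the right; origin at the centre of its underside
- pliers: bystander, loose: pliers with black grips, 55 by 180 (its y) by 14 mm, lying near the robot at the side where the dish is not; origin at the centre of the underside

How it is judged:
By the outcome, as a careful person would: the job done as asked, in the order asked, and still so for the second after the job is handed in, with the robot touching nothing.
It also fails if it takes over 58 s, if anything falls off the work surface, if the arm or the gripper's body presses on something with over 40 N, if the wrist force passes 120 N, or if a joint passes its speed limit or range.

## Working session

There is one attempt and no reset: what is moved stays moved. The work goes in short steps, Python scripts to look and compute and a tool call to move; the robot and the scene stay as the last step left them, time stands still between calls to the robot, and variables do not carry over. Pictures are saved under pics/ and viewed, about 8 in all and at most 12, crops included, and the job is handed in when it is done.

Besides the shell and the picture viewer there is one more tool, called as a command line: name --argument value ..., lists and objects as JSON in quotes. play_rows: Moves the arm, as the interface text tells. Its arguments: {"type":"object","properties":{"steps":{"type":"array","items":{"type":"object","properties":{"claw":{"type":"number"},"dp":{"type":"array","items":{"type":"number"}},"angular":{"type":"array","items":{"type":"number"}}}}},"force":{"type":"number"}},"required":["steps"]}

```bash
mkdir -p pics; python3 - <<'E'
from workcell import env
import cv2,numpy as np
s=env.get_state();print({k:np.round(v,3).tolist() for k,v in s.items()})
for n in("top","scene"):
    p,d=env.read_camera(n);cv2.imwrite(f"pics/{n}0.png",p[:,:,::-1]);np.savez(f"pics/{n}0.npz",p=p,d=d)
    c=env.calibration(n);print(n,{k:np.round(v,3).tolist() for k,v in c.items()})
E
```

```text
{'clock': 0.0, 'joint_pos': [1.158, 0.314, 0.045, 1.304, 0.0, 1.431], 'qvel': [0.001, 0.001, -0.001, 0.0, -0.0, -0.0], 'tau': [-0.001, -48.063, 29.853, 0.02, -0.0, -0.0], 'tcp_pos': [0.155, 0.553, 0.238], 'orientation': [-0.0, 0.136, 0.991, -0.001], 'wrist_force': [-0.246, 0.42, 0.963], 'ft_torque': [-0.017, 0.027, -0.006], 'finger_gap': 0.086}
top {'fx': 490.798, 'fy': 490.798, 'cx': 323.009, 'cy': 186.985, 'world_from_camera': [[-0.025, -0.999, 0.032, 0.498], [-1.0, 0.025, 0.008, 0.036], [-0.009, -0.032, -0.999, 1.29], [0.0, 0.0, 0.0, 1.0]]}
scene {'fx': 374.531, 'fy': 374.531, 'cx': 319.875, 'cy': 198.524, 'world_from_camera': [[0.836, -0.275, 0.475, 0.094], [-0.549, -0.39, 0.739, -0.671], [-0.018, -0.879, -0.477, 0.502], [0.0, 0.0, 0.0, 1.0]]}
```

View pics/top0.png

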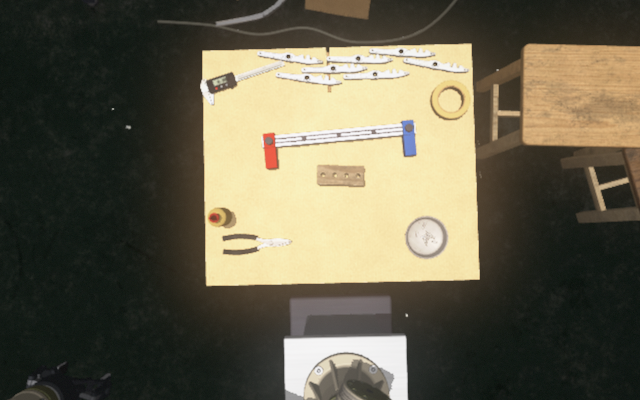

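The top view shows the red stop at the left end (271,150), the blue stop at (409,138), the fence between them, and the block at (341,176) with its long side roughly along the fence. The bottle is at (220,217), the pliers at (255,243) and the dish at (427,237).

```bash
cat > h.py <<'E'
import cv2,numpy as np
from workcell import env
C=env.calibration("top");M=np.array(C["world_from_camera"])
def ray(uv,z):
    uv=np.atleast_2d(np.array(uv,float))
    d=np.c_[(uv[:,0]-C["cx"])/C["fx"],(uv[:,1]-C["cy"])/C["fy"],np.ones(len(uv))]@M[:3,:3].T
    return (M[:3,3]+d*((z-M[2,3])/d[:,2])[:,None])[:,:2]
def pts(p,d):
    v,u=np.mgrid[:400,:640];
    c=np.stack([(u-C["cx"])/C["fx"]*d,(v-C["cy"])/C["fy"]*d,d],-1)
    return c@M[:3,:3].T+M[:3,3]
def big(m):
    cs,_=cv2.findContours(m.astype(np.uint8),cv2.RETR_EXTERNAL,cv2.CHAIN_APPROX_NONE)
    return max(cs,key=cv2.contourArea)
def rect(m,z):
    # rectangle of the mask's pixel edges cast on plane z
    c=big(m);f=np.zeros(m.shape,np.uint8);cv2.drawContours(f,[c],-1,1,-1)
    v,u=np.nonzero(f);q=np.concatenate([np.c_[u+a,v+b] for a in(-.5,.5) for b in(-.5,.5)])
    w=ray(q,z);(cx,cy),(a,b),t=cv2.minAreaRect((w*1000).astype(np.float32))
    return cx,cy,a,b,t
E
python3 - <<'E'
from h import *
z=np.load("pics/top0.npz");p,d=z["p"],z["d"];W=pts(p,d)
hsv=cv2.cvtColor(p,cv2.COLOR_RGB2HSV);H,S,V=cv2.split(hsv)
print("hsv block",hsv[182,330],hsv[170,350],"table",hsv[200,330],"z",W[182,330],W[200,330])
roi=np.zeros(H.shape,bool);roi[110:280,205:475]=1
red=roi&((H<8)|(H>172))&(S>150);red[190:]=0
blue=roi&(H>100)&(H<130)&(S>110)
fen=roi&(S<60)&(V>110);fen[160:]=0
blk=np.zeros_like(roi);blk[155:200,305:380]=1;blk&=(W[...,2]>0.02)
for n,m,h in(("red",red,.03),("blue",blue,.03),("fence",fen,.025),("blk",blk,.038)):
    print(n,m.sum(),np.round(rect(m,h),1), "z",np.round(np.percentile(W[m][:,2],[10,50,90]),3))
lab=cv2.resize(cv2.cvtColor(p,cv2.COLOR_RGB2BGR)[110:200,245:435],None,fx=4,fy=4,interpolation=cv2.INTER_CUBIC);cv2.imwrite("pics/crop1.png",lab)
E
```

```text
hsv block [ 17  84 200] [ 16  90 193] table [ 24  67 249] z [0.5504677  0.02833734 0.03892634] [0.50476943 0.0293197  0.00479115]
red 322 [635.8 180.7  92.4  31.4   4.1] z [0.027 0.031 0.034]
blue 161 [ 649.8 -178.1   64.9   27.2    4.6] z [0.027 0.031 0.034]
fence 1856 [667.4 -14.5 367.   90.7  88.2] z [0.019 0.025 0.03 ]
blk 895 [569.4   0.8 122.7  53.3  86.9] z [0.035 0.038 0.042]
```

View pics/crop1.png

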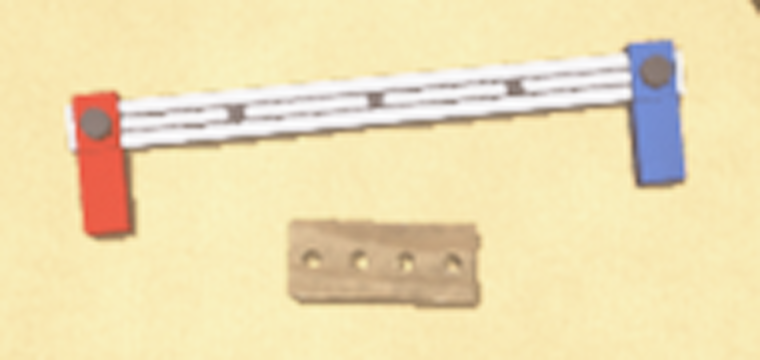

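```bash
python3 - <<'E'
from h import *
z=np.load("pics/top0.npz");p,d=z["p"],z["d"]
f=lambda c:np.array(c)/4.+[245,110]-.375
w=ray(f([[125,148],[632,102]]),.025);e=w[0]-w[1];print("fence front",w.round(4),"yaw",np.arctan2(-e[0],e[1]))
r=ray(f([[122,152],[131,235],[85,237],[637,104],[640,185]]),.03);print("red inner near bar, inner tip, outer tip; blue inner",r.round(4).tolist())
b=ray(f([[289,221],[476,224],[478,304],[292,300]]),.038);print("block LB,RB,RF,LF",b.round(4).tolist())
g=b[0]-b[1];g2=b[3]-b[2];print("block yaw",np.arctan2(-g[0],g[1]),np.arctan2(-g2[0],g2[1]),b.mean(0))
E
```

```text
fence front [[ 0.6462  0.1659]
 [ 0.6674 -0.1623]] yaw 0.06475310865462618
red inner near bar, inner tip, outer tip; blue inner [[0.643, 0.1674], [0.5893, 0.1627], [0.5888, 0.1924], [0.6654, -0.1647], [0.6131, -0.1651]]
block LB,RB,RF,LF [[0.5951, 0.0607], [0.5902, -0.0585], [0.5391, -0.0584], [0.5446, 0.0601]]
block yaw -0.04169401784198241 -0.04677290268930728 [0.56724123 0.00096478]
```

play_rows --steps '[{"claw": 80, "dp": [0, 0, 0], "angular": [0, 0, -6.5]}, {"claw": 80, "dp": [0, 0, 0], "angular": [0, 0, -6.5]}, {"claw": 80, "dp": [0, 0, 0], "angular": [0, 0, -6.4]}, {"claw": 80, "dp": [-0.02, -0.038, 0], "angular": [0, 0, 0]}, {"claw": 80, "dp": [-0.02, -0.038, 0], "angular": [0, 0, 0]}, {"claw": 80, "dp": [-0.02, -0.038, 0], "angular": [0, 0, 0]}, {"claw": 80, "dp": [-0.02, -0.038, 0], "angular": [0, 0, 0]}, {"claw": 80, "dp": [-0.02, -0.038, 0], "angular": [0, 0, 0]}]'

```text
clock: 0.77
tcp_pos: [0.2641, 0.3744, 0.2389]
orientation: [-0.0, -0.033, 0.999, -0.0]
wrist_force: [1.6, -0.1, 0.4]
finger_gap: 0.0584
```

play_rows --steps '[{"claw": 80, "dp": [-0.02, -0.038, 0], "angular": [0, 0, 0]}, {"claw": 80, "dp": [-0.02, -0.038, 0], "angular": [0, 0, 0]}, {"claw": 80, "dp": [-0.02, -0.038, 0], "angular": [0, 0, 0]}, {"claw": 80, "dp": [-0.02, -0.038, 0], "angular": [0, 0, 0]}, {"claw": 80, "dp": [-0.02, -0.038, 0], "angular": [0, 0, 0]}, {"claw": 80, "dp": [-0.02, -0.038, 0], "angular": [0, 0, 0]}, {"claw": 80, "dp": [-0.02, -0.038, 0], "angular": [0, 0, 0]}, {"claw": 80, "dp": [-0.02, -0.038, 0], "angular": [0, 0, 0]}]'

```text
clock: 1.43
tcp_pos: [0.4386, 0.09, 0.2392]
orientation: [-0.0, -0.033, 0.999, 0.0]
wrist_force: [0.8, 0.9, -1.0]
finger_gap: 0.0586
```

play_rows --steps '[{"claw": 80, "dp": [-0.023, -0.038, 0], "angular": [0, 0, 0]}, {"claw": 80, "dp": [-0.023, -0.039, 0], "angular": [0, 0, 0]}, {"claw": 80, "dp": [0, 0, 0.036], "angular": [0, 0, 0]}, {"claw": 80, "dp": [0, 0, 0.036], "angular": [0, 0, 0]}, {"claw": 80, "dp": [0, 0, 0.036], "angular": [0, 0, 0]}, {"claw": 80, "dp": [0, 0, 0.036], "angular": [0, 0, 0]}, {"claw": 80, "dp": [0, 0, 0.036], "angular": [0, 0, 0]}, {"claw": 80, "dp": [0, 0, 0], "angular": [0, 0, 0]}]'

```text
clock: 2.1
tcp_pos: [0.4798, 0.024, 0.053]
orientation: [-0.006, -0.033, 0.999, 0.001]
wrist_force: [-1.4, 0.5, -0.7]
finger_gap: 0.0586
```

```bash
python3 - <<'E'
from h import *
s=env.get_state();print(s["tcp_pos"],s["wrist_force"])
p,d=env.read_camera("wrist");cv2.imwrite("pics/w1.png",p[:,:,::-1])
E
```

```text
[0.47978339 0.02398923 0.05297853] [-1.4044088   0.52197646 -0.65167517]
```

View pics/w1.png

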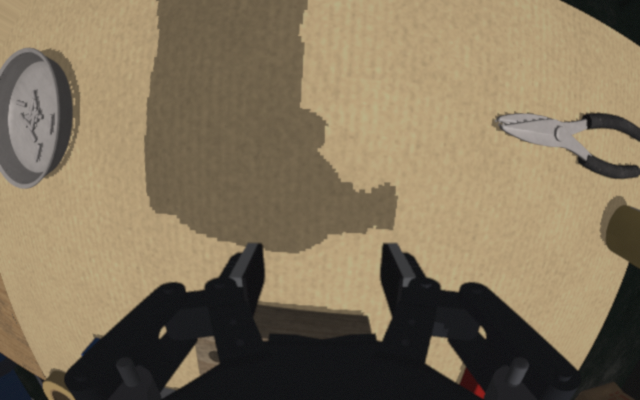

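The wrist view shows the open fingertips (250,270 and 395,270) on the robot's side of the block, with the block at (310,322). The dish and pliers are well clear. The tool stopped about 25 mm short, so I correct that and go down.

play_rows --steps '[{"claw": 80, "dp": [-0.008, -0.011, 0], "angular": [0, 0, 0]}, {"claw": 80, "dp": [-0.008, -0.011, 0], "angular": [0, 0, 0]}, {"claw": 80, "dp": [0, 0, 0.012], "angular": [0, 0, 0]}, {"claw": 80, "dp": [0, 0, 0.012], "angular": [0, 0, 0]}, {"claw": 80, "dp": [0, 0, 0.009], "angular": [0, 0, 0]}, {"claw": 80, "dp": [0, 0, 0], "angular": [0, 0, 0]}, {"claw": 80, "dp": [-0.007, 0, 0], "angular": [0, 0, 0]}, {"claw": 80, "dp": [-0.007, 0, 0], "angular": [0, 0, 0]}]'

```text
clock: 2.82
tcp_pos: [0.5183, 0.0032, 0.0275]
orientation: [0.001, -0.033, 0.999, -0.0]
wrist_force: [0.1, -0.7, 0.1]
finger_gap: 0.0585
```

play_rows --steps '[{"claw": 80, "dp": [-0.008, 0, 0], "angular": [0, 0, 0]}, {"claw": 80, "dp": [-0.008, 0, 0], "angular": [0, 0, 0]}, {"claw": 80, "dp": [-0.008, 0, 0], "angular": [0, 0, 0]}, {"claw": 80, "dp": [-0.008, 0, 0], "angular": [0, 0, 0]}, {"claw": 80, "dp": [-0.008, 0, 0], "angular": [0, 0, 0]}, {"claw": 80, "dp": [-0.008, 0, 0], "angular": [0, 0, 0]}, {"claw": 80, "dp": [-0.006, 0, 0], "angular": [0, 0, 0]}, {"claw": 80, "dp": [0, 0, 0], "angular": [0, 0, 0]}]'

```text
clock: 3.48
tcp_pos: [0.5727, 0.0071, 0.0263]
orientation: [0.001, -0.033, 0.999, -0.0]
wrist_force: [-0.1, 0.4, 0.1]
finger_gap: 0.0587
```

play_rows --steps '[{"claw": 80, "dp": [-0.005, 0, 0.002], "angular": [0, 0, 0]}, {"claw": 80, "dp": [-0.005, 0, 0.002], "angular": [0, 0, 0]}, {"claw": 80, "dp": [-0.004, 0, 0], "angular": [0, 0, 0]}, {"claw": 80, "dp": [-0.003, 0, 0], "angular": [0, 0, 0]}, {"claw": 80, "dp": [-0.002, 0, 0], "angular": [0, 0, 0]}, {"claw": 80, "dp": [-0.001, 0, 0], "angular": [0, 0, 0]}, {"claw": 80, "dp": [0, 0, 0], "angular": [0, 0, 0]}, {"claw": 80, "dp": [0, 0, 0], "angular": [0, 0, 0]}]'

```text
clock: 4.15
tcp_pos: [0.5909, 0.0084, 0.0224]
orientation: [0.0, -0.033, 0.999, 0.0]
wrist_force: [1.5, 0.4, 0.1]
finger_gap: 0.0585
```

```bash
python3 - <<'E'
from h import *
s=env.get_state();print(s["tcp_pos"],s["wrist_force"])
p,d=env.read_camera("scene");q,d2=env.read_camera("top");
a=cv2.resize(p[60:300,160:480],None,fx=1.2,fy=1.2);b=cv2.resize(q[110:200,245:435],(400,190))
o=np.zeros((288,800,3),np.uint8);o[:,:384]=a;o[:190,390:790]=b
cv2.imwrite("pics/s2.png",o[:,:,::-1])
E
```

```text
[0.59091726 0.00837391 0.02238302] [1.46974646 0.35668035 0.11069403]
```

View pics/s2.png

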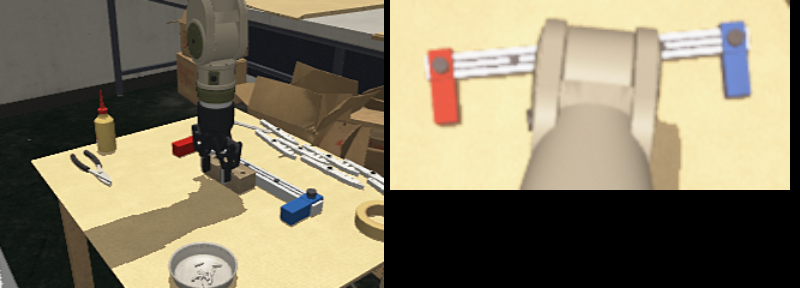

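The scene view shows the block square in front of the fingers at (235,178), almost at the fence. I keep pushing in small steps until the force rises.

play_rows --steps '[{"claw": 80, "dp": [-0.001, 0, 0], "angular": [0, 0, 0]}, {"claw": 80, "dp": [-0.001, 0, 0], "angular": [0, 0, 0]}, {"claw": 80, "dp": [-0.001, 0, 0], "angular": [0, 0, 0]}, {"claw": 80, "dp": [-0.001, 0, 0], "angular": [0, 0, 0]}, {"claw": 80, "dp": [0, 0, 0], "angular": [0, 0, 0]}, {"claw": 80, "dp": [0, 0, 0], "angular": [0, 0, 0]}, {"claw": 80, "dp": [0, 0, 0], "angular": [0, 0, 0]}, {"claw": 80, "dp": [0, 0, 0], "angular": [0, 0, 0]}]'

```text
clock: 4.92
tcp_pos: [0.5949, 0.0087, 0.0223]
orientation: [0.0, -0.033, 0.999, 0.0]
wrist_force: [-1.2, -0.3, -0.1]
finger_gap: 0.0586
```

play_rows --steps '[{"claw": 80, "dp": [-0.001, 0, 0], "angular": [0, 0, 0]}, {"claw": 80, "dp": [-0.001, 0, 0], "angular": [0, 0, 0]}, {"claw": 80, "dp": [-0.001, 0, 0], "angular": [0, 0, 0]}, {"claw": 80, "dp": [0, 0, 0], "angular": [0, 0, 0]}, {"claw": 80, "dp": [0, 0, 0], "angular": [0, 0, 0]}, {"claw": 80, "dp": [0, 0, 0], "angular": [0, 0, 0]}, {"claw": 80, "dp": [0, 0, 0], "angular": [0, 0, 0]}, {"claw": 80, "dp": [0, 0, 0], "angular": [0, 0, 0]}]'

```text
clock: 5.58
tcp_pos: [0.5978, 0.0089, 0.0223]
orientation: [0.0, -0.033, 0.999, 0.0]
wrist_force: [0.1, -0.4, -0.3]
finger_gap: 0.0586
```

play_rows --steps '[{"claw": 80, "dp": [-0.001, 0, 0], "angular": [0, 0, 0]}, {"claw": 80, "dp": [-0.001, 0, 0], "angular": [0, 0, 0]}, {"claw": 80, "dp": [-0.001, 0, 0], "angular": [0, 0, 0]}, {"claw": 80, "dp": [0, 0, 0], "angular": [0, 0, 0]}, {"claw": 80, "dp": [0, 0, 0], "angular": [0, 0, 0]}, {"claw": 80, "dp": [0, 0, 0], "angular": [0, 0, 0]}, {"claw": 80, "dp": [0, 0, 0], "angular": [0, 0, 0]}, {"claw": 80, "dp": [0, 0, 0], "angular": [0, 0, 0]}]'

```text
clock: 6.25
tcp_pos: [0.5979, 0.009, 0.0219]
orientation: [-0.003, -0.033, 0.999, 0.0]
wrist_force: [-8.2, -1.2, 4.9]
finger_gap: 0.0586
```

```bash
python3 - <<'E'
from h import *
s=env.get_state();print(s["tcp_pos"],s["wrist_force"])
p,d=env.read_camera("scene")
cv2.imwrite("pics/s3.png",cv2.resize(p[170:250,310:450],None,fx=5,fy=5,interpolation=cv2.INTER_CUBIC)[:,:,::-1])
E
```

```text
[0.59793289 0.00902873 0.02194121] [-8.23453146 -1.1662221   4.94924145]
```

View pics/s3.png

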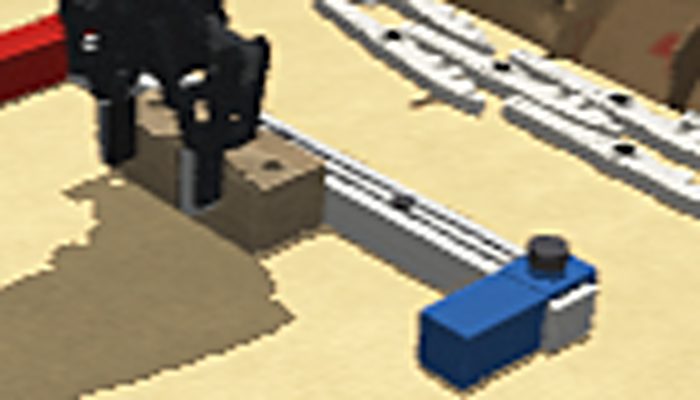

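The crop shows the block's right end at (320,205), flush along the fence's front face, and the force is 8 N. Next I back off, lift, close the fingers and go round to the block's right end.

play_rows --steps '[{"claw": 80, "dp": [0.015, 0, 0], "angular": [0, 0, 0]}, {"claw": 80, "dp": [0.015, 0, 0], "angular": [0, 0, 0]}, {"claw": 80, "dp": [0, 0, -0.03], "angular": [0, 0, 0]}, {"claw": 255, "dp": [0, 0, -0.03], "angular": [0, 0, 0]}, {"claw": 255, "dp": [0, -0.035, 0], "angular": [0, 0, 0]}, {"claw": 255, "dp": [0, -0.035, 0], "angular": [0, 0, 0]}, {"claw": 255, "dp": [0, -0.036, 0], "angular": [0, 0, 0]}, {"claw": 255, "dp": [0, 0, 0], "angular": [0, 0, 0]}]'

```text
clock: 6.97
tcp_pos: [0.5797, -0.1046, 0.0831]
orientation: [0.002, -0.03, 1.0, -0.002]
wrist_force: [0.9, 0.4, -0.4]
finger_gap: 0.0003
```

play_rows --steps '[{"claw": 255, "dp": [-0.02, 0, 0], "angular": [0, 0, 0]}, {"claw": 255, "dp": [-0.02, 0, 0], "angular": [0, 0, 0]}, {"claw": 255, "dp": [-0.018, 0, 0], "angular": [0, 0, 0]}, {"claw": 255, "dp": [0, 0, 0], "angular": [0, 0, 0]}, {"claw": 255, "dp": [0, 0, 0], "angular": [0, 0, 0]}, {"claw": 255, "dp": [0, 0, 0], "angular": [0, 0, 0]}, {"claw": 255, "dp": [0, 0, 0], "angular": [0, 0, 0]}, {"claw": 255, "dp": [0, 0, 0], "angular": [0, 0, 0]}]'

```text
clock: 7.63
tcp_pos: [0.6347, -0.0947, 0.0823]
orientation: [-0.0, -0.033, 0.999, 0.0]
wrist_force: [0.8, 0.0, -0.4]
finger_gap: 0.0
```

```bash
python3 - <<'E'
from h import *
s=env.get_state();x=np.array(s["tcp_pos"]);print(x,s["wrist_force"],s["finger_gap"])
v=x[:2]-[.6568,.0018];print("s",v@[-.0646,.998],"t",v@[.998,.0646])
p,d=env.read_camera("scene");q,d=env.read_camera("wrist")
a=cv2.resize(p[130:260,270:480],None,fx=1.9,fy=1.9,interpolation=cv2.INTER_CUBIC);b=q[120:,120:520]
o=np.zeros((290,800,3),np.uint8);o[:a.shape[0],:a.shape[1]]=a;o[:280,400:]=b
cv2.imwrite("pics/s4.png",o[:,:,::-1])
E
```

```text
[ 0.63474326 -0.09467073  0.08228627] [ 0.76876691  0.02801301 -0.40593562] 3.274659300368945e-05
s -0.0948529212488391 t -0.028244638527556133
```

View pics/s4.png

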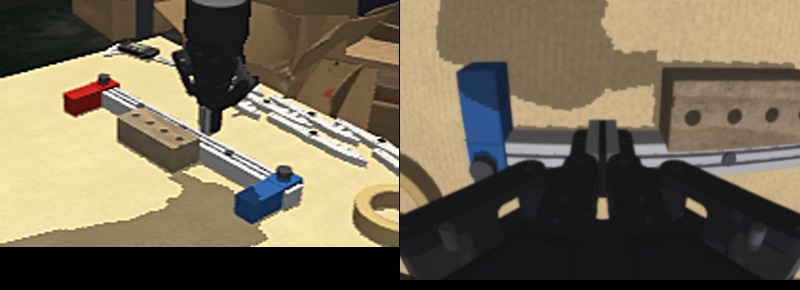

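The block lies along the fence, with its right end at (665,110) in the wrist crop. The closed fingertips are at (600,140), in the gap between the block and the blue stop. I go down there and push towards red.

play_rows --steps '[{"claw": 255, "dp": [0, 0, 0.018], "angular": [0, 0, 0]}, {"claw": 255, "dp": [0, 0, 0.018], "angular": [0, 0, 0]}, {"claw": 255, "dp": [0, 0, 0.016], "angular": [0, 0, 0]}, {"claw": 255, "dp": [0, 0, 0], "angular": [0, 0, 0]}, {"claw": 255, "dp": [0, 0, 0], "angular": [0, 0, 0]}, {"claw": 255, "dp": [0, 0.008, 0], "angular": [0, 0, 0]}, {"claw": 255, "dp": [0, 0.008, 0], "angular": [0, 0, 0]}, {"claw": 255, "dp": [0, 0, 0], "angular": [0, 0, 0]}]'

```text
clock: 8.4
tcp_pos: [0.6351, -0.0772, 0.0316]
orientation: [0.001, -0.034, 0.999, 0.0]
wrist_force: [0.5, -0.1, -0.5]
finger_gap: -0.0001
```

play_rows --steps '[{"claw": 255, "dp": [0, 0.004, 0], "angular": [0, 0, 0]}, {"claw": 255, "dp": [0, 0.004, 0], "angular": [0, 0, 0]}, {"claw": 255, "dp": [0, 0.005, 0], "angular": [0, 0, 0]}, {"claw": 255, "dp": [0, 0.006, 0], "angular": [0, 0, 0]}, {"claw": 255, "dp": [0, 0.007, 0], "angular": [0, 0, 0]}, {"claw": 255, "dp": [0, 0.007, 0], "angular": [0, 0, 0]}, {"claw": 255, "dp": [0, 0.007, 0], "angular": [0, 0, 0]}, {"claw": 255, "dp": [0, 0, 0], "angular": [0, 0, 0]}]'

```text
clock: 9.07
tcp_pos: [0.6316, -0.0372, 0.0302]
orientation: [-0.0, -0.034, 0.999, 0.001]
wrist_force: [-0.2, 0.1, 0.4]
finger_gap: -0.0003
```

```bash
python3 - <<'E'
from h import *
s=env.get_state();x=np.array(s["tcp_pos"]);print(x,s["wrist_force"],s["finger_gap"])
v=x[:2]-[.6568,.0018];print("s",v@[-.0646,.998],"t",v@[.998,.0646])
p,d=env.read_camera("scene");q,d=env.read_camera("wrist")
a=cv2.resize(p[130:260,270:480],None,fx=1.9,fy=1.9,interpolation=cv2.INTER_CUBIC);b=q[120:,120:520]
o=np.zeros((290,800,3),np.uint8);o[:a.shape[0],:a.shape[1]]=a;o[:280,400:]=b
cv2.imwrite("pics/s5.png",o[:,:,::-1])
E
```

```text
[ 0.63163656 -0.03717736  0.03019558] [-0.16153573  0.11021451  0.43706417] -0.0002550136554947982
s -0.0372738422020074 t -0.027631049921804336
```

View pics/s5.png

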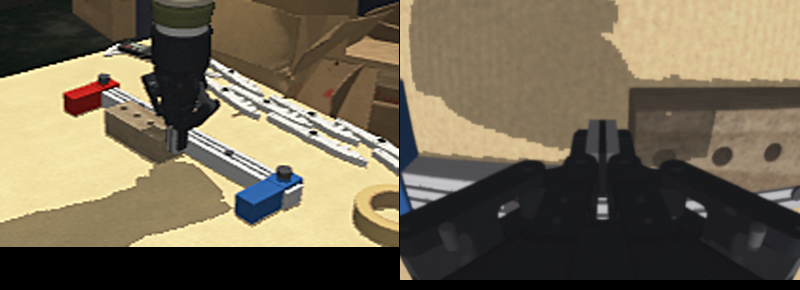

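The block is sliding straight along the fence, pushed at its end face (scene crop 175,140).

play_rows --steps '[{"claw": 255, "dp": [0, 0.006, 0], "angular": [0, 0, 0]}, {"claw": 255, "dp": [0, 0.007, 0], "angular": [0, 0, 0]}, {"claw": 255, "dp": [0, 0.007, 0], "angular": [0, 0, 0]}, {"claw": 255, "dp": [0, 0.007, 0], "angular": [0, 0, 0]}, {"claw": 255, "dp": [0, 0.007, 0], "angular": [0, 0, 0]}, {"claw": 255, "dp": [0, 0.007, 0], "angular": [0, 0, 0]}, {"claw": 255, "dp": [0, 0.006, 0], "angular": [0, 0, 0]}, {"claw": 255, "dp": [0, 0.004, 0], "angular": [0, 0, 0]}]'

```text
clock: 9.83
tcp_pos: [0.6285, 0.013, 0.0303]
orientation: [-0.0, -0.033, 0.999, 0.0]
wrist_force: [0.6, -0.8, 0.7]
finger_gap: 0.0003
```

play_rows --steps '[{"claw": 255, "dp": [0, 0.002, 0], "angular": [0, 0, 0]}, {"claw": 255, "dp": [0, 0.002, 0], "angular": [0, 0, 0]}, {"claw": 255, "dp": [0, 0.002, 0], "angular": [0, 0, 0]}, {"claw": 255, "dp": [0, 0.001, 0], "angular": [0, 0, 0]}, {"claw": 255, "dp": [0, 0.001, 0], "angular": [0, 0, 0]}, {"claw": 255, "dp": [0, 0.001, 0], "angular": [0, 0, 0]}, {"claw": 255, "dp": [0, 0, 0], "angular": [0, 0, 0]}, {"claw": 255, "dp": [0, 0, 0], "angular": [0, 0, 0]}]'

```text
clock: 10.5
tcp_pos: [0.6281, 0.0209, 0.0303]
orientation: [0.0, -0.033, 0.999, 0.0]
wrist_force: [0.4, -0.5, -0.8]
finger_gap: -0.0
```

play_rows --steps '[{"claw": 255, "dp": [0, 0.001, 0], "angular": [0, 0, 0]}, {"claw": 255, "dp": [0, 0.001, 0], "angular": [0, 0, 0]}, {"claw": 255, "dp": [0, 0.001, 0], "angular": [0, 0, 0]}, {"claw": 255, "dp": [0, 0, 0], "angular": [0, 0, 0]}, {"claw": 255, "dp": [0, 0, 0], "angular": [0, 0, 0]}, {"claw": 255, "dp": [0, 0, 0], "angular": [0, 0, 0]}, {"claw": 255, "dp": [0, 0, 0], "angular": [0, 0, 0]}, {"claw": 255, "dp": [0, 0, 0], "angular": [0, 0, 0]}]'

```text
clock: 11.17
tcp_pos: [0.6278, 0.0239, 0.0303]
orientation: [0.0, -0.033, 0.999, 0.0]
wrist_force: [0.3, -0.2, 0.2]
finger_gap: 0.0004
```

play_rows --steps '[{"claw": 255, "dp": [0, 0.001, 0], "angular": [0, 0, 0]}, {"claw": 255, "dp": [0, 0.001, 0], "angular": [0, 0, 0]}, {"claw": 255, "dp": [0, 0.001, 0], "angular": [0, 0, 0]}, {"claw": 255, "dp": [0, 0.001, 0], "angular": [0, 0, 0]}, {"claw": 255, "dp": [0, 0, 0], "angular": [0, 0, 0]}, {"claw": 255, "dp": [0, 0, 0], "angular": [0, 0, 0]}, {"claw": 255, "dp": [0, 0, 0], "angular": [0, 0, 0]}, {"claw": 255, "dp": [0, 0, 0], "angular": [0, 0, 0]}]'

```text
clock: 11.83
tcp_pos: [0.6276, 0.0279, 0.0303]
orientation: [0.0, -0.033, 0.999, 0.0]
wrist_force: [0.2, 0.7, -0.7]
finger_gap: -0.0004
```

play_rows --steps '[{"claw": 255, "dp": [0, 0.001, 0], "angular": [0, 0, 0]}, {"claw": 255, "dp": [0, 0.001, 0], "angular": [0, 0, 0]}, {"claw": 255, "dp": [0, 0.001, 0], "angular": [0, 0, 0]}, {"claw": 255, "dp": [0, 0, 0], "angular": [0, 0, 0]}, {"claw": 255, "dp": [0, 0, 0], "angular": [0, 0, 0]}, {"claw": 255, "dp": [0, 0, 0], "angular": [0, 0, 0]}, {"claw": 255, "dp": [0, 0, 0], "angular": [0, 0, 0]}, {"claw": 255, "dp": [0, 0, 0], "angular": [0, 0, 0]}]'

```text
clock: 12.5
tcp_pos: [0.6273, 0.0309, 0.0303]
orientation: [-0.0, -0.033, 0.999, 0.0]
wrist_force: [0.7, -0.6, 0.3]
finger_gap: -0.0001
```

play_rows --steps '[{"claw": 255, "dp": [0, 0.001, 0], "angular": [0, 0, 0]}, {"claw": 255, "dp": [0, 0.001, 0], "angular": [0, 0, 0]}, {"claw": 255, "dp": [0, 0.001, 0], "angular": [0, 0, 0]}, {"claw": 255, "dp": [0, 0, 0], "angular": [0, 0, 0]}, {"claw": 255, "dp": [0, 0, 0], "angular": [0, 0, 0]}, {"claw": 255, "dp": [0, 0, 0], "angular": [0, 0, 0]}, {"claw": 255, "dp": [0, 0, 0], "angular": [0, 0, 0]}, {"claw": 255, "dp": [0, 0, 0], "angular": [0, 0, 0]}]'

```text
clock: 13.17
tcp_pos: [0.6275, 0.0319, 0.0305]
orientation: [0.0, -0.032, 0.999, -0.002]
wrist_force: [-0.0, -6.5, -0.7]
finger_gap: -0.0001
```

```bash
python3 - <<'E'
from h import *
s=env.get_state();x=np.array(s["tcp_pos"]);print(x,s["wrist_force"],s["finger_gap"])
v=x[:2]-[.6568,.0018];print("s",v@[-.0646,.998],"t",v@[.998,.0646])
p,d=env.read_camera("scene");q,d=env.read_camera("wrist")
a=cv2.resize(p[150:230,290:390],None,fx=4,fy=4,interpolation=cv2.INTER_CUBIC);b=q[80:,240:]
o=np.zeros((320,800,3),np.uint8);o[:a.shape[0],:a.shape[1]]=a;o[:,400:]=b
cv2.imwrite("pics/s6.png",o[:,:,::-1])
E
```

```text
[0.62746636 0.03186182 0.03045151] [-0.0230605  -6.47551997 -0.71252748] -5.2494863958424105e-05
s 0.03189664713213352 t -0.027332979299336216
```

View pics/s6.png

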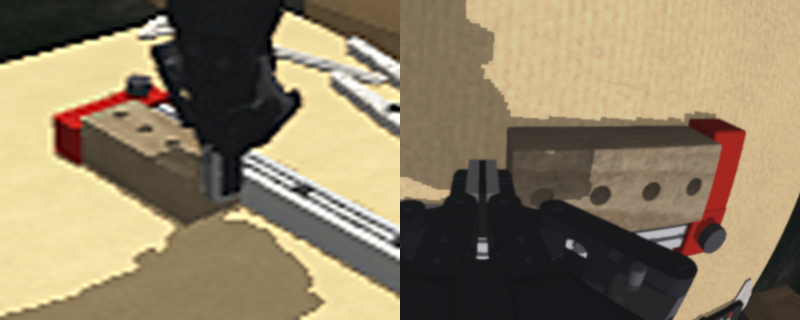

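The block's end meets the red stop's face at (80,140) in the scene crop and (718,140) in the wrist crop, with 6.5 N of push. Next I go round to the near face for a gentle two-finger press that seats the long side.

play_rows --steps '[{"claw": 255, "dp": [0, -0.01, 0], "angular": [0, 0, 0]}, {"claw": 255, "dp": [0, -0.012, 0], "angular": [0, 0, 0]}, {"claw": 255, "dp": [0, 0, -0.03], "angular": [0, 0, 0]}, {"claw": 255, "dp": [0, 0, -0.03], "angular": [0, 0, 0]}, {"claw": 80, "dp": [0.031, 0, 0], "angular": [0, 0, 0]}, {"claw": 80, "dp": [0.031, 0, 0], "angular": [0, 0, 0]}, {"claw": 80, "dp": [0, 0, 0], "angular": [0, 0, 0]}, {"claw": 80, "dp": [0, 0, 0], "angular": [0, 0, 0]}]'

```text
clock: 13.93
tcp_pos: [0.5646, 0.0074, 0.0901]
orientation: [-0.001, -0.033, 0.999, 0.0]
wrist_force: [0.2, 0.2, 0.4]
finger_gap: 0.0481
```

play_rows --steps '[{"claw": 80, "dp": [0, 0.03, 0], "angular": [0, 0, 0]}, {"claw": 80, "dp": [0, 0.03, 0], "angular": [0, 0, 0]}, {"claw": 80, "dp": [0, 0.028, 0], "angular": [0, 0, 0]}, {"claw": 80, "dp": [0, 0, 0], "angular": [0, 0, 0]}, {"claw": 80, "dp": [0, 0, 0], "angular": [0, 0, 0]}, {"claw": 80, "dp": [0, 0, 0], "angular": [0, 0, 0]}, {"claw": 80, "dp": [0, 0, 0], "angular": [0, 0, 0]}, {"claw": 80, "dp": [0, 0, 0], "angular": [0, 0, 0]}]'

```text
clock: 14.6
tcp_pos: [0.5615, 0.0946, 0.0902]
orientation: [0.0, -0.032, 0.999, -0.0]
wrist_force: [0.1, -0.5, 0.0]
finger_gap: 0.0588
```

```bash
python3 - <<'E'
from h import *
s=env.get_state();x=np.array(s["tcp_pos"]);print(x,s["wrist_force"],s["finger_gap"])
v=x[:2]-[.6568,.0018];print("s",v@[-.0646,.998],"t",v@[.998,.0646])
E
```

```text
[0.5614628  0.09457451 0.09022082] [ 0.13313955 -0.46453183  0.01228406] 0.05883522562318753
s 0.098747747959317 t -0.08915328818885637
```

play_rows --steps '[{"claw": 80, "dp": [0, 0, 0.023], "angular": [0, 0, 0]}, {"claw": 80, "dp": [0, 0, 0.023], "angular": [0, 0, 0]}, {"claw": 80, "dp": [0, 0, 0.022], "angular": [0, 0, 0]}, {"claw": 80, "dp": [0, 0, 0], "angular": [0, 0, 0]}, {"claw": 80, "dp": [-0.01, 0, 0], "angular": [0, 0, 0]}, {"claw": 80, "dp": [-0.01, 0, 0], "angular": [0, 0, 0]}, {"claw": 80, "dp": [-0.006, 0, 0], "angular": [0, 0, 0]}, {"claw": 80, "dp": [0, 0, 0], "angular": [0, 0, 0]}]'

```text
clock: 15.27
tcp_pos: [0.5891, 0.0968, 0.0235]
orientation: [0.001, -0.032, 0.999, 0.0]
wrist_force: [0.5, 0.5, 0.4]
finger_gap: 0.0586
```

play_rows --steps '[{"claw": 80, "dp": [-0.001, 0, 0], "angular": [0, 0, 0]}, {"claw": 80, "dp": [-0.001, 0, 0], "angular": [0, 0, 0]}, {"claw": 80, "dp": [-0.001, 0, 0], "angular": [0, 0, 0]}, {"claw": 80, "dp": [-0.001, 0, 0], "angular": [0, 0, 0]}, {"claw": 80, "dp": [-0.001, 0, 0], "angular": [0, 0, 0]}, {"claw": 80, "dp": [-0.001, 0, 0], "angular": [0, 0, 0]}, {"claw": 80, "dp": [0, 0, 0], "angular": [0, 0, 0]}, {"claw": 80, "dp": [0, 0, 0], "angular": [0, 0, 0]}]'

```text
clock: 15.93
tcp_pos: [0.5919, 0.0978, 0.0222]
orientation: [-0.001, -0.033, 0.999, 0.0]
wrist_force: [-3.9, 0.3, 2.7]
finger_gap: 0.0587
```

play_rows --steps '[{"claw": 80, "dp": [-0.001, 0, 0], "angular": [0, 0, 0]}, {"claw": 80, "dp": [-0.001, 0, 0], "angular": [0, 0, 0]}, {"claw": 80, "dp": [0, 0, 0], "angular": [0, 0, 0]}, {"claw": 80, "dp": [0, 0, 0], "angular": [0, 0, 0]}, {"claw": 80, "dp": [0, 0, 0], "angular": [0, 0, 0]}, {"claw": 80, "dp": [0, 0, 0], "angular": [0, 0, 0]}, {"claw": 80, "dp": [0, 0, 0], "angular": [0, 0, 0]}, {"claw": 80, "dp": [0, 0, 0], "angular": [0, 0, 0]}]'

```text
clock: 16.6
tcp_pos: [0.5919, 0.0979, 0.0219]
orientation: [-0.003, -0.033, 0.999, 0.0]
wrist_force: [-8.8, -0.9, 6.3]
finger_gap: 0.0589
```

play_rows --steps '[{"claw": 80, "dp": [0.015, 0, 0], "angular": [0, 0, 0]}, {"claw": 80, "dp": [0.015, 0, 0], "angular": [0, 0, 0]}, {"claw": 80, "dp": [0, 0, -0.04], "angular": [0, 0, 0]}, {"claw": 80, "dp": [0, 0, -0.04], "angular": [0, 0, 0]}, {"claw": 80, "dp": [0, -0.02, -0.04], "angular": [0, 0, 0]}, {"claw": 80, "dp": [0.02, -0.035, -0.03], "angular": [0, 0, 0]}, {"claw": 80, "dp": [0.02, -0.035, -0.02], "angular": [0, 0, 0]}, {"claw": 80, "dp": [0.02, -0.035, 0], "angular": [0, 0, 0]}]'

```text
clock: 17.27
tcp_pos: [0.5207, -0.0237, 0.1879]
orientation: [0.005, -0.034, 0.999, -0.001]
wrist_force: [0.8, -0.2, -0.8]
finger_gap: 0.058
```

play_rows --steps '[{"claw": 80, "dp": [0.01, -0.038, 0], "angular": [0, 0, 0]}, {"claw": 80, "dp": [0.01, -0.038, 0], "angular": [0, 0, 0]}, {"claw": 80, "dp": [0.01, -0.038, 0], "angular": [0, 0, 0]}, {"claw": 80, "dp": [0.01, -0.038, 0], "angular": [0, 0, 0]}, {"claw": 80, "dp": [0.01, -0.038, 0], "angular": [0, 0, 0]}, {"claw": 80, "dp": [0, 0, 0], "angular": [0, 0, 0]}, {"claw": 80, "dp": [0, 0, 0], "angular": [0, 0, 0]}, {"claw": 80, "dp": [0, 0, 0], "angular": [0, 0, 0]}]'

```text
clock: 17.93
tcp_pos: [0.4803, -0.2155, 0.1829]
orientation: [0.0, -0.032, 0.999, 0.0]
wrist_force: [-0.6, 0.1, 0.1]
finger_gap: 0.059
```

```bash
python3 - <<'E'
from h import *
s=env.get_state();print(s["clock"],s["tcp_pos"],s["wrist_force"])
p,d=env.read_camera("scene");q,d2=env.read_camera("top");np.savez("pics/fin.npz",p=q,d=d2)
a=cv2.resize(p[150:230,290:390],None,fx=4,fy=4,interpolation=cv2.INTER_CUBIC);b=cv2.resize(q[120:184,255:335],None,fx=5,fy=5,interpolation=cv2.INTER_CUBIC)
o=np.zeros((600,800,3),np.uint8);o[:320,:400]=a;o[:320,400:]=b;o[330:600,:400]=cv2.resize(q[40:290,200:480],(400,357))[80:350];o[330:580,400:]=p[60:310,130:530]
cv2.imwrite("pics/s7.png",o[:,:,::-1])
E
```

```text
17.9333 [ 0.48027077 -0.21553175  0.18287243] [-0.55170801  0.12593242  0.11495618]
```

View pics/s7.png

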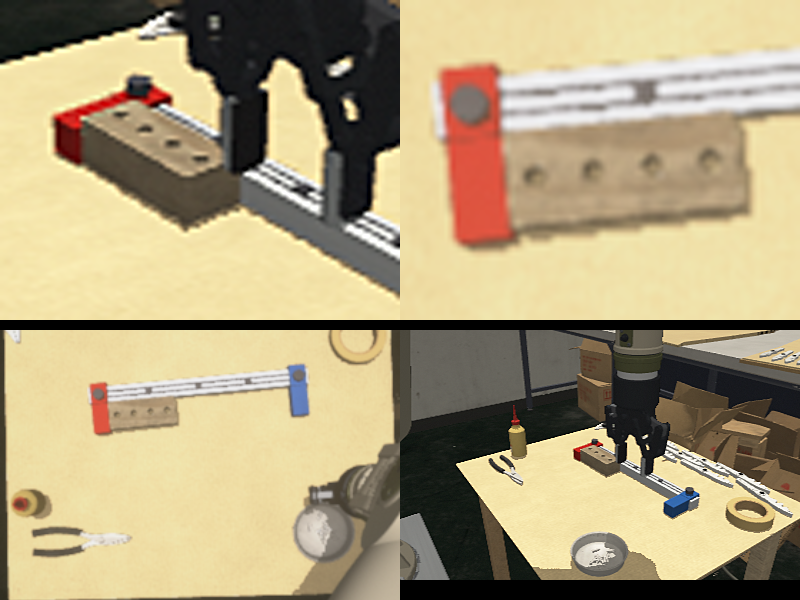

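The final views show the block's left end against the red face (top crop 510,180) with no gap. Its back edge runs along the fence, and the bottle, pliers and dish are where they were. I'm handing in.

```bash
python3 - <<'E'
from h import *
z=np.load("pics/fin.npz");f=lambda c:np.array(c)/5.+[255,120]-.4
b=ray(f([[510,136],[742,116],[748,212],[516,232]]),.038);g=b[0]-b[1];print(b.round(4).tolist(),"yaw",np.arctan2(-g[0],g[1]))
for q in b: v=q-[.6568,.0018];print("s,t",(v@[-.0646,.998]).round(4),(v@[.998,.0646]).round(4))
print(env.hand_in())
E
```

```text
[[0.6388, -0.0419], [0.646, -0.1607], [0.5968, -0.1622], [0.5896, -0.0437]] yaw 0.060343661066583947
s,t -0.0425 -0.0208
s,t -0.1614 -0.0213
s,t -0.1598 -0.0705
s,t -0.041 -0.07
the job is handed in; nothing more can be done
None
```

The block was pushed flat against the fence and up against the red stop, then handed in at about 18 s of the 58 s limit.

- **Moves:** I pushed the block square onto the fence with two fingertips. Then I slid it along with the closed fingertips on its right end until the red stop pushed back with 6.5 N. A last two-finger press on the near face reached about 9 N across the table. It was never gripped or lifted.
- **Checks that agree:** The final pictures show no gap at the stop or along the fence, and the bottle, dish and pliers are still in place. The last press met the block at the same distance from the fence as the first (58.6 and 58.4 mm). The block's measured angle was 0.060 rad, against 0.065 rad for the fence.
- **Check that failed:** The corner positions printed by the last script are wrong, because I read the corners from a composite picture without taking off its 400-pixel offset. Corrected by hand, the corner lies about 3 mm from both the fence and the stop. That is close to the camera's accuracy of about 2 mm, so it does not prove contact by itself.
- **Not checked:** I did not push the end again after the last press on the fence.

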